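# Dress the rail of a chainsaw guide bar

### The job

Fit the orange rail dresser astride the guide bar's rail at the yellow heel mark (square end) and, pressing down steadily so that its spring is about half in and never bottoms out, run it along the rail to the red nose mark in one unbroken stroke. Then lift it off and set it down gently (not dropped), upright, in the empty wide compartment of the green tray; leave everything else where it is.

Things in the scene. Friction and masses are not known exactly. Their poses are not given: they have to be found in the camera images.
- dresser: Rail dresser, loose hand tool, 0.4 kg: orange channel 70 mm long (its x), 38 mm wide (y), 40 mm high, with a wooden grip block on top, 40 mm (x) by 30 mm (y), from 40 to 85 mm above the underside. Origin: centre of the underside, z up. The channel runs through along x, open below, 14 mm wide between 12 mm cheeks. Both ends are alike. It stands on its cheeks.
- file_plate (a joint): How far the dresser's sprung file plate is pushed up into the channel (m): 0 = hanging free, 0.014 = fully home on its stop (bottomed). About 2 N to start, then 1 N per mm. The plate (steel, 90 mm long, 12 mm wide, white ends standing out 10 mm beyond each end of the channel) works inside the channel.
- file_face (a point): Centre of the file plate's underside, the working face; hanging free it is 10 mm above the underside of the dresser's cheeks, on its centre line.
- vice: Blue bench vice, bolted down, holding a chainsaw guide bar (aluminium, 5 mm thick, 62 mm high) on edge. Origin on the bench under the bar; x runs along the bar from its square heel end (x = -140 mm) to its round nose (tip at +181 mm), z up. The bar's top edge, the rail, is straight and level from x = -140 to +150 mm, 110 mm above the bench. The jaws (90 mm long, 54 mm across) are 75 mm high.
- heel_mark (a point): Yellow paint mark on the bar towards its square heel end: point on the rail's top, 75 mm from the bar's middle (x = -75 mm of the vice).
- nose_mark (a point): Red paint mark on the bar towards its round nose: point on the rail's top, 75 mm from the bar's middle (x = +75 mm of the vice).
- tray: Green tray fixed on the bench, 130 mm (x) by 170 mm (y), wall 5 mm thick and 18 mm high, floor 5 mm thick. A divider 16 mm high at y = +40 mm leaves a wide compartment on the -y side, 120 by 118 mm, empty, and a narrow one holding a socket. Origin: centre of its underside.
- tray_place (a point): Centre of the floor of the tray's wide compartment, 5 mm above the bench.
- socket: Bystander: steel socket, 24 mm diameter, 65 mm long, lying in the tray's narrow compartment.
- bar_cover: Bystander: flat red plastic bar cover, 330 x 55 x 12 mm, lying on the bench.
- flywheel: Bystander: aluminium flywheel disc, 96 mm diameter, 26 mm high.
- oil_bottle: Bystander: green bottle, 64 mm diameter, 170 mm high, standing.
- wrench: Bystander: steel wrench lying on the bench.
- screwdriver: Bystander: screwdriver with red handle lying on the bench.
- nut_cup: Bystander: steel cup, 80 mm diameter, 60 mm high.
- piston: Bystander: aluminium piston, 46 mm diameter, 43 mm high, standing.
There are look-alikes about, which are no part of the job. There is more than one size of the dresser; the job needs the middle-sized.

How it is judged (in metres and radians):
On the way, in this order (a step that is already met when the one before it is completed fails the run):
1. the dresser stands astride the rail at the heel mark (within 20 mm), its spring pressed in by 2 to 12 mm (x of file_face in the frame of vice between -0.095 and -0.055 m and y of file_face in the frame of vice between -0.012 and 0.012 m and value of joint file_plate between 0.002 and 0.012 m and contact force between dresser and vice above 1.5 N), for 0.1 s.
2. still pressed on the rail in the same way, it passes the first third of the way to the nose mark (x of file_face in the frame of vice between -0.05 and -0.02 m and y of file_face in the frame of vice between -0.012 and 0.012 m and value of joint file_plate between 0.002 and 0.012 m and contact force between dresser and vice above 1.5 N), for 0.06 s.
3. still pressed on the rail in the same way, it passes the middle of the way to the nose mark (x of file_face in the frame of vice between -0.015 and 0.015 m and y of file_face in the frame of vice between -0.012 and 0.012 m and value of joint file_plate between 0.002 and 0.012 m and contact force between dresser and vice above 1.5 N), for 0.06 s.
4. still pressed on the rail in the same way, it passes the last third of the way to the nose mark (x of file_face in the frame of vice between 0.02 and 0.05 m and y of file_face in the frame of vice between -0.012 and 0.012 m and value of joint file_plate between 0.002 and 0.012 m and contact force between dresser and vice above 1.5 N), for 0.06 s.
5. still pressed, it reaches the nose mark (within 20 mm) (x of file_face in the frame of vice between 0.055 and 0.095 m and y of file_face in the frame of vice between -0.012 and 0.012 m and value of joint file_plate between 0.002 and 0.012 m and contact force between dresser and vice above 1.5 N), for 0.06 s.
At the end, for the whole second after the job is handed in: The dresser stands upright (tilt under 0.08 rad), at rest and released, flat on the floor of the tray's wide compartment (within 45 mm of its centre each way, underside within 4 mm of the floor) (x of dresser in the frame of tray_place between -0.045 and 0.045 m and y of dresser in the frame of tray_place between -0.045 and 0.045 m and z of dresser in the frame of tray_place between -0.004 and 0.004 m and angle between dresser's own z axis and vertical below 0.08 rad and linear speed of dresser below 0.02 m/s); the robot touches nothing.
It fails at once if the file plate bottoms out (pushed in by more than 13.5 mm) (value of joint file_plate above 0.0135 m).
It fails at once if between the marks the file face leaves the rail (4 to 20 mm above it, within 50 mm of the bar's middle): the stroke is broken (x of file_face in the frame of vice between -0.05 and 0.05 m and y of file_face in the frame of vice between -0.015 and 0.015 m and z of file_face in the frame of vice between 0.114 and 0.13 m).
It fails at once if the dresser is dropped (faster than 0.6 m/s with no finger on it) (linear speed of dresser above 0.6 m/s and contact force between the fingers and dresser below 0.1 N).
It fails at once if a bystander is moved by more than 30 mm (distance of any of socket, bar_cover, flywheel, oil_bottle, wrench, screwdriver, nut_cup, piston from where it was at the start of the episode above 0.03 m).
It also fails if it takes over 51 s, if anything falls off the work surface, if the arm or the gripper's body presses on something with over 40 N, if the wrist force passes 120 N, or if a joint passes its speed limit or range.

### The arm

A 6-joint arm with a two-finger parallel gripper is mounted at the origin on the work surface. World frame = base frame: x ahead of the robot, y to its left, z up, the work surface at z = 0. Lengths are in m, angles in degrees, forces in N, time in s.
With the tool pointing down it reaches from about 0.25 to 0.775 m from the base axis. Payload 4 kg.
Tool frame: the origin (TCP) lies at the centre of the arm's flange, where the gripper is bolted on; the fingertips stand 199 mm ahead of it and the grasp point (between the pads) lies 180 mm ahead of it; z points along the fingers, y is the line along which they close (so a half turn about z gives the same grasp; the last joint's range is limited). The gripper opens to 94 mm and grips with 3 to 60 N. Pads are 16 mm wide; open, the fingers measure 119 mm over their backs; the gripper's body (75 mm by 177 mm) begins 78 mm behind the grasp point.
Start: joints at [71.442, 4.996, 78.535, -0, 96.463, -5.907], TCP at [0.12, 0.537, 0.405] pointing down, gripper open.
Joint ranges: [-177.83, 177.83], [-43.37, 116.18], [15.69, 146.23], [-61.86, 241.86], [9.47, 152.12], [-147.06, 147.06]. Speed limits (degrees/s): [159.86, 159.86, 180, 180, 180, 180].

### API

Orientations are given as [roll, pitch, yaw] about the fixed x, y, z axes, in that order (R = Rz(yaw) Ry(pitch) Rx(roll)).
In Python, from rig import r, viewer gives the robot as it stands. The module is installed in compiled form; this text tells all that it offers.
- The arm moves only by the shell command python3 -m handwheel 'ROWS' [FORCE]. ROWS is JSON, a list that holds one entry, the list of rows, each a list of 7 numbers: the shift along the tool's x, y, z in units of 0.5 m (1.0 is 0.5 m), then the turn, a rotation vector about the tool's x, y, z in units of 1.5 rad (1.0 is 1.5 rad), then the opening, from 0 (shut) to 1 (fully open). In form: [[[dx, dy, dz, wx, wy, wz, grip], ...]]. A call has 1 to 10 rows; each row is the pose to reach, as a shift and turn from the pose commanded when the call began, along the tool's axes at that moment; what a row does not reach only later rows make up. A row lasts 1/12 s, in which the tool goes at most 41.7 mm and 7.16 degrees, less where a joint would pass 70% of its speed; a pose out of reach is approached as far as the arm can. A call with a number of a shift or a turn outside -1 to 1 is refused whole. A call with a gripper value outside its range is refused whole. The fingers move at their own pace and stop on an object; FORCE is the grip in N (left out, the last holds). Time passes only in rows, so rows that repeat a pose let the fingers close. It gives the time, the measured TCP pose, the force, the opening and the grip force at its end, in the units of the state.
- r.get_state(): the state, without advancing time (a new reading comes with each control period).
- viewer.capture(name): name is "scene" or "top" or "wrist"; returns the picture (400x640x3 uint8, red, green, blue); there is no depth.
- viewer.calibration(name): a dict with "intrinsics" (3x3 intrinsics, pixels), "distortion" ([k1, k2, p1, p2, k3] as OpenCV has them; the pictures are not rectified), "xyz" and "attitude" of the camera in the world. Camera axes: x right, y up, looking along -z (the intrinsics and any distortion apply to the point x, -y, -z); pixel columns grow to the right and rows downward; lengths in m; the calibration is good to about 2 mm. A picture is of the moment at which its call begins: read the wrist's pose just before it. calibration takes no time and is no camera call; for the wrist camera it gives the pose at the moment of the call.
- r.sign_off(): hands the job in; it is judged then, once.
The state is a dict: "clock": time; "joint_pos": joint angles; "dq": joint speeds; "joint_torque": joint torques, N m; "tool_pos": TCP position; "orientation": TCP orientation; "force": force on the tool from outside, world axes, zero at the start; "ft_torque": the same for the moment, N m; "gripper_width": finger opening in m; "grasp_force": force on a finger pad.
Only numpy, scipy, OpenCV 4.12 (cv2) and the standard library are available. Lean on these libraries where they do the work, as an engineer would, in place of code of your own. Each camera call takes 0.05 s, during which the arm holds its last target. There are 200 camera calls.

## Working session

There is one attempt and no reset: what is moved stays moved. The work goes in short steps, Python scripts to look and compute and a shell command to move; the robot and the scene stay as the last step left them, time stands still between calls to the robot, and variables do not carry over. Pictures are saved under pics/ and viewed, at most 10 in all, crops included, and the job is handed in when it is done.

```bash
mkdir -p pics; python3 - <<'E'
from rig import r, viewer
import cv2
print(r.get_state())
for n in ("top","scene"):
    c=viewer.calibration(n);print(n,c)
    cv2.imwrite(f"pics/{n}0.png",viewer.capture(n)[:,:,::-1])
E
```

```text
{'clock': 0.0, 'joint_pos': array([ 7.14404109e+01,  5.03857281e+00,  7.86231613e+01, -1.86156931e-03,
        9.64632440e+01, -5.90835518e+00]), 'dq': array([-0.05161049,  0.00811269, -0.05271608,  0.09746045, -0.05126827,
        0.04462375]), 'joint_torque': array([-8.26340183e-04, -3.40180600e+01, -3.02429008e+01,  7.17448932e-02,
        3.28819093e-02, -1.84517858e-04]), 'tool_pos': array([0.12044237, 0.53653349, 0.40352285]), 'orientation': array([-1.79875495e+02, -1.10245682e-02,  1.67348547e+02]), 'force': array([-0.19165711, -0.0229198 , -0.79091116]), 'ft_torque': array([-0.00729176, -0.02145041, -0.02613847]), 'grasp_force': 0.0, 'gripper_width': 0.09403404387314909}
top {'intrinsics': array([[509.99979287,   0.        , 319.54091577],
       [  0.        , 509.99979287, 192.96136067],
       [  0.        ,   0.        ,   1.        ]]), 'distortion': array([0.04200357, 0.        , 0.        , 0.        , 0.        ]), 'xyz': array([ 3.35639219e-01, -1.19486265e-03,  1.52053988e+00]), 'attitude': array([  8.39047303,   0.88491414, -91.46690302])}
scene {'intrinsics': array([[503.52601213,   0.        , 322.77493324],
       [  0.        , 503.52601213, 197.93610545],
       [  0.        ,   0.        ,   1.        ]]), 'distortion': array([0.02756495, 0.        , 0.        , 0.        , 0.        ]), 'xyz': array([1.39514415, 0.87595662, 0.86094601]), 'attitude': array([ 57.26107918,  -0.35241111, 136.15024082])}
```

View pics/top0.png

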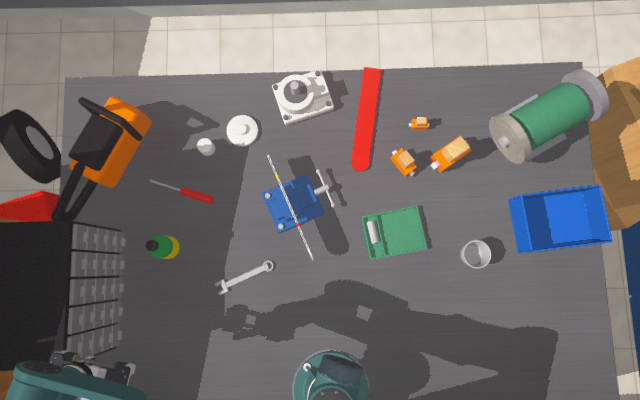

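View pics/scene0.png

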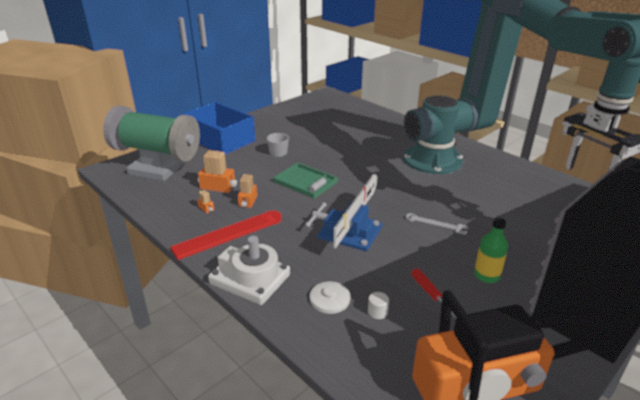

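Top view: three dressers, with the middle-sized one at about (404,161). The bar runs from (268,155) to (312,260), and the tray centre is at (394,232) with its wide side to the right. I'll zoom in for detail.

```bash
cat > h.py <<'E'
import numpy as np, cv2
from scipy.spatial.transform import Rotation as R
from rig import r, viewer
def cam(n):
    c=viewer.calibration(n)
    return c['intrinsics'],c['distortion'],np.array(c['xyz']),R.from_euler('xyz',c['attitude'],degrees=True).as_matrix()
def p2w(c,uv,z):
    K,D,t,M=c
    q=cv2.undistortPoints(np.array([[uv]],float),K,D)[0,0]
    d=M@np.array([q[0],-q[1],-1.]); return t+d*(z-t[2])/d[2]
def w2p(c,P):
    K,D,t,M=c
    q=(np.atleast_2d(P)-t)@M*[1,-1,-1]
    return cv2.projectPoints(q,np.zeros(3),np.zeros(3),K,D)[0][:,0]
E
python3 - <<'E'
from h import *
im=cv2.imread('pics/top0.png')
a=cv2.resize(im[110:210,380:480],None,fx=6,fy=6,interpolation=cv2.INTER_CUBIC)
cv2.imwrite('pics/a.png',a)
b=cv2.resize(im[145:270,250:440],None,fx=4.2,fy=4.2,interpolation=cv2.INTER_CUBIC)
cv2.imwrite('pics/b.png',b)
E
```

```text
(no output)
```

View pics/a.png

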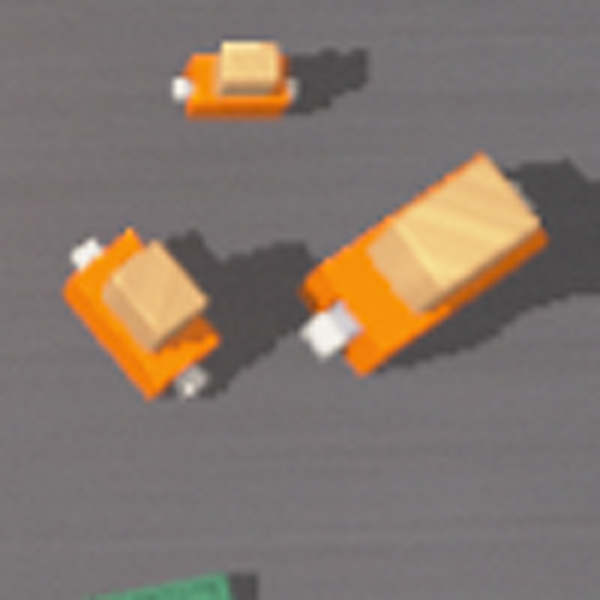

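View pics/b.png

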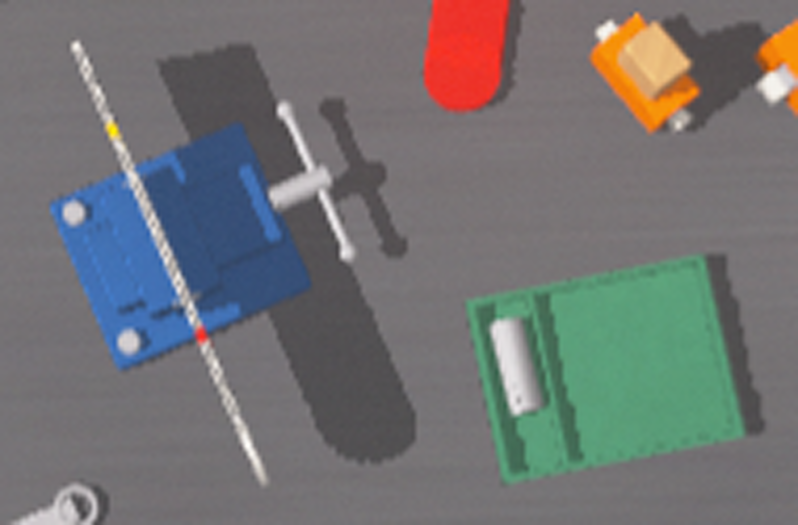

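```bash
cat > fit.py <<'E'
from h import *
from scipy.optimize import minimize
def box(x0,x1,y0,y1,z0,z1): return np.array([[x,y,z] for x in(x0,x1) for y in(y0,y1) for z in(z0,z1)])
B=[box(-.035,.035,-.019,.019,0,.04),box(-.02,.02,-.015,.015,.04,.085)]
def fit(c,im,x0,roi,S=8,zb=0):
    u0,v0,u1,v1=roi
    hsv=cv2.cvtColor(im[v0:v1,u0:u1],cv2.COLOR_BGR2HSV)
    m=((hsv[...,1]>80)&(hsv[...,0]<25)&(hsv[...,2]>70)).astype(np.float32)
    n,l,st,_=cv2.connectedComponentsWithStats(m.astype(np.uint8))
    m=(l==1+np.argmax(st[1:,4])).astype(np.float32)
    def ren(p):
        M=R.from_euler('z',p[2]).as_matrix(); o=np.zeros(((v1-v0)*S,(u1-u0)*S),np.uint8)
        for b in B:
            q=w2p(c,b@M.T+[p[0],p[1],zb]); q=((q-[u0,v0]+.5)*S-.5)
            cv2.fillConvexPoly(o,cv2.convexHull(np.round(q*16).astype(np.int32)),255,shift=4)
        return cv2.resize(o,(u1-u0,v1-v0),interpolation=cv2.INTER_AREA)/255.
    f=lambda p:np.abs(ren(np.array(p)*[.01,.01,.2])-m).sum()
    best=min((minimize(f,[x0[0]/.01,x0[1]/.01,a/.2],method='Nelder-Mead',options=dict(initial_simplex=np.array([x0[0]/.01,x0[1]/.01,a/.2])+np.vstack([np.zeros(3),np.eye(3)]))) for a in x0[2]),key=lambda s:s.fun)
    return best.x*[.01,.01,.2],best.fun,m.sum()
E
python3 - <<'E'
from fit import *
c=cam('top'); im=cv2.imread('pics/top0.png')
bb=lambda x,y:(x/4.2+250-.4,y/4.2+145-.4)
h=p2w(c,bb(112,130),.11);n=p2w(c,bb(201,335),.11);e=p2w(c,bb(76,42),.11);t=p2w(c,bb(263,485),.11)
print('heel',h,'nose',n,'d',np.linalg.norm(n-h),'yaw',np.degrees(np.arctan2(*(n-h)[1::-1])),'yaw2',np.degrees(np.arctan2(*(t-e)[1::-1])),'len',np.linalg.norm(t-e))
T=[p2w(c,bb(*q),.018) for q in((470,300),(708,255),(747,432),(505,482))]
print('tray',np.mean(T,0),[np.linalg.norm(T[i]-T[i-1]) for i in range(4)])
ey=((T[0]+T[3])-(T[1]+T[2]))[:2];ey/=np.linalg.norm(ey);print('ey',ey,'place',np.mean(T,0)[:2]-.021*ey, 'tray yaw',np.degrees(np.arctan2(ey[1],ey[0]))-90)
g=p2w(c,(404,161),.03)
print(g); p,f,a=fit(c,im,(g[0],g[1],(-.7,-.9,-.5,.7)),(385,140,428,182)); print('dresser',p,np.degrees(p[2]),f,a)
# heights of small/large for comparison
E
```

```text
heel [0.59708183 0.13568594 0.11      ] nose [0.45795389 0.07871209 0.11      ] d 0.1503416211589974 yaw -157.73056332977177 yaw2 -158.29987554211837 len 0.3219691591221641
tray [ 0.4362314  -0.19980461  0.018     ] [np.float64(0.12881501103763682), np.float64(0.1703994699359191), np.float64(0.12596572562129132), np.float64(0.17162650157257664)]
ey [-0.16845108  0.98571002] place [ 0.43976888 -0.22050452] tray yaw 9.697773498351978
[ 0.64497486 -0.23708197  0.03      ]
dresser [ 0.64305831 -0.23470601  0.63911515] 36.61860085289112 31.101960784313725 451.0
```

```bash
cat > go.py <<'E'
# python3 go.py x y z yaw -> row numbers (tool axes, units) from the current pose to a tool-down target
import sys
from h import *
def row(x,y,z,yaw):
    s=r.get_state(); M=R.from_euler('xyz',s['orientation'],degrees=True)
    d=M.inv().apply(np.array([x,y,z])-s['tool_pos'])/.5
    w=(M.inv()*R.from_euler('xyz',[180,0,yaw],degrees=True)).as_rotvec()/1.5
    print(np.round(d,4),np.round(w,4),'now',np.round(s['tool_pos'],4),np.round(s['orientation'],2),'t',round(s['clock'],2),'F',np.round(s['force'],1),round(s['gripper_width'],4))
if __name__=='__main__': row(*map(float,sys.argv[1:]))
E
python3 go.py 0.60 -0.2 0.42 36.6; python3 go.py 0.36 0.17 0.42 100
```

```text
[-1.2585 -1.2273 -0.0306] [-9.0000e-04  1.5000e-03  1.5213e+00] now [0.1204 0.5366 0.4036] [-1.7988e+02 -1.0000e-02  1.6735e+02] t 0.1 F [-0.8  0.8 -0. ] 0.0941
[-0.6281 -0.6104 -0.0317] [-1.300e-03  7.000e-04  7.836e-01] now [0.1204 0.5366 0.4036] [-1.7988e+02 -1.0000e-02  1.6735e+02] t 0.1 F [-0.8  0.8 -0. ] 0.0941
```

```bash
python3 -m handwheel '[[[-0.63,-0.61,-0.03,0,0,0.78,1],[-0.63,-0.61,-0.03,0,0,0.78,1],[-0.63,-0.61,-0.03,0,0,0.78,1],[-0.63,-0.61,-0.03,0,0,0.78,1],[-0.63,-0.61,-0.03,0,0,0.78,1],[-0.63,-0.61,-0.03,0,0,0.78,1],[-0.63,-0.61,-0.03,0,0,0.78,1],[-0.63,-0.61,-0.03,0,0,0.78,1],[-0.63,-0.61,-0.03,0,0,0.78,1],[-0.63,-0.61,-0.03,0,0,0.78,1]]]'; python3 go.py 0.60 -0.2 0.42 36.6
```

```text
clock: 0.93
tool_pos: [0.3492, 0.1865, 0.4188]
orientation: [180.0, -0.0, 100.0]
force: [1.0, 1.0, -0.0]
gripper_width: 0.094
grasp_force: 0.0
[-0.8488  0.359  -0.0025] [ 1.000e-04 -2.000e-04  7.383e-01] now [0.3492 0.1865 0.4188] [ 1.7999e+02 -1.0000e-02  1.0005e+02] t 0.93 F [ 1.  1. -0.] 0.094
```

```bash
python3 -m handwheel '[[[-0.85,0.36,0,0,0,0.74,1],[-0.85,0.36,0,0,0,0.74,1],[-0.85,0.36,0,0,0,0.74,1],[-0.85,0.36,0,0,0,0.74,1],[-0.85,0.36,0,0,0,0.74,1],[-0.85,0.36,0,0,0,0.74,1],[-0.85,0.36,0,0,0,0.74,1],[-0.85,0.36,0,0,0,0.74,1],[-0.85,0.36,0,0,0,0.74,1],[-0.85,0.36,0,0,0,0.74,1]]]'; python3 go.py 0.62 -0.22 0.42 36.6; python3 - <<'E'
from h import *
c=cam('wrist'); s=r.get_state(); print(c[2],c[3][:,2],w2p(c,[[.643,-.235,.0],[.643,-.235,.085]]),s['tool_pos'])
E
```

```text
clock: 1.77
tool_pos: [0.5782, -0.1619, 0.4181]
orientation: [-179.9, 0.0, 36.5]
force: [0.2, -0.2, -0.6]
gripper_width: 0.0941
grasp_force: 0.0
[-0.0018  0.1431 -0.004 ] [-0.0008  0.0003 -0.0015] now [ 0.5782 -0.1619  0.4181] [-1.7993e+02  3.0000e-02  3.6470e+01] t 1.77 F [ 0.2 -0.2 -0.6] 0.0941
[ 0.64638428 -0.11142556  0.39763501] [0.23334608 0.17177662 0.95710104] [[398.73501972 169.37007438]
 [419.99152257 186.78387875]] [ 0.57818812 -0.16194644  0.41808244]
```

```bash
python3 - <<'E'
from fit import *
c=cam('wrist'); im=viewer.capture('wrist')[:,:,::-1].copy(); cv2.imwrite('pics/w1.png',im)
p,f,a=fit(c,im,(.643,-.2347,(.64,.75)),(290,80,530,290),S=3); print('dresser',p,np.degrees(p[2]),f,a)
M=R.from_euler('z',p[2]).as_matrix()
for b in B: cv2.polylines(im,[cv2.convexHull(w2p(c,b@M.T+[p[0],p[1],0]).astype(np.int32))],True,(255,0,0),1)
cv2.imwrite('pics/w1b.png',im)
E
python3 go.py .643 -.235 .25 36.6
```

```text
dresser [ 0.51410846 -0.12248421  0.28117146] 16.109937775506562 4330.0 4330.0
[0.0213 0.1806 0.33  ] [ 0.0013  0.0025 -0.0033] now [ 0.5812 -0.1679  0.4149] [179.89   0.21  36.32] t 1.82 F [ 2.7 -2.7 -1.4] 0.094
```

View pics/w1b.png

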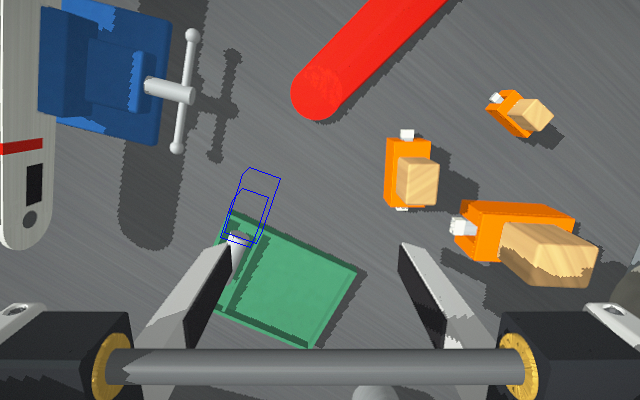

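The middle dresser is at about (408,172), with the channel spanning (386–432,137–210). My ROI had caught the larger one, so I'll refit on a tighter region.

```bash
python3 - <<'E'
from fit import *
c=cam('wrist'); im=viewer.capture('wrist')[:,:,::-1].copy(); cv2.imwrite('pics/w2.png',im)
p0=w2p(c,[[.643,-.2347,.03]])[0]; print(p0)
u,v=p0.astype(int)
p,f,a=fit(c,im,(.643,-.2347,(.64,.75)),(u-38,v-52,u+40,v+48),S=4); print('dresser',p,np.degrees(p[2]),f,a)
E
python3 go.py .643 -.235 .30 36.6
```

```text
[398.52461815 172.66332751]
dresser [ 0.64562867 -0.2354227   0.6343451 ] 36.34529718879478 138.1529411764706 3464.0
[0.0198 0.1887 0.2288] [-0.002   0.0026 -0.0025] now [ 0.5796 -0.1649  0.4147] [-179.83    0.22   36.39] t 1.87 F [ 0.7  0.3 -0.4] 0.0942
```

```bash
python3 go.py .645 -.235 .31 36.4; python3 -m handwheel '[[[0.022,0.19,0.1,0,0,0,1],[0.022,0.19,0.2,0,0,0,1],[0.022,0.19,0.21,0,0,0,1],[0.022,0.19,0.21,0,0,0,1],[0.022,0.19,0.21,0,0,0,1],[0.022,0.19,0.21,0,0,0,1]]]'; python3 go.py .645 -.235 .247 36.4
```

```text
[0.0229 0.191  0.2088] [-0.002   0.0026 -0.0002] now [ 0.5796 -0.1649  0.4147] [-179.83    0.22   36.39] t 1.87 F [ 0.7  0.3 -0.4] 0.0942
clock: 2.37
tool_pos: [0.6427, -0.229, 0.3119]
orientation: [-179.7, 0.1, 36.7]
force: [-0.3, -0.1, -0.7]
gripper_width: 0.094
grasp_force: 0.0
[-0.0033  0.0129  0.1297] [-0.003   0.0013  0.0037] now [ 0.6427 -0.229   0.3119] [-1.7974e+02  1.1000e-01  3.6720e+01] t 2.37 F [-0.3 -0.1 -0.7] 0.094
```

```bash
python3 -m handwheel '[[[0,0,0,0,0,0,1],[0,0,0,0,0,0,1],[0,0,0.03,0,0,0,1],[0,0,0.06,0,0,0,1]]]'; python3 go.py .645 -.235 .247 36.4
```

```text
clock: 2.7
tool_pos: [0.6435, -0.2288, 0.2889]
orientation: [179.6, -0.3, 36.8]
force: [-0.7, -1.1, -0.2]
gripper_width: 0.0938
grasp_force: 0.0
[-0.0054  0.0111  0.0839] [ 0.005  -0.003   0.0043] now [ 0.6435 -0.2288  0.2889] [179.57  -0.26  36.77] t 2.7 F [-0.7 -1.1 -0.2] 0.0938
```

```bash
python3 -m handwheel '[[[-0.005,0.011,0.03,0,0,0,1],[-0.005,0.011,0.06,0,0,0,1],[-0.005,0.011,0.08,0,0,0,1],[-0.005,0.011,0.084,0,0,0,1],[-0.005,0.011,0.084,0,0,0,1],[-0.005,0.011,0.084,0,0,0,1]]]'; python3 go.py .645 -.235 .247 36.4
```

```text
clock: 3.2
tool_pos: [0.6446, -0.2354, 0.243]
orientation: [179.9, -0.1, 36.7]
force: [-0.3, -0.8, 0.3]
gripper_width: 0.0936
grasp_force: 0.0
[ 0.0011 -0.0002 -0.0079] [ 0.0009 -0.0006  0.0038] now [ 0.6446 -0.2354  0.243 ] [ 1.7992e+02 -5.0000e-02  3.6730e+01] t 3.2 F [-0.3 -0.8  0.3] 0.0936
```

```bash
python3 -m handwheel '[[[0,0,-0.004,0,0,0,0],[0,0,-0.004,0,0,0,0],[0,0,-0.004,0,0,0,0],[0,0,-0.004,0,0,0,0],[0,0,-0.004,0,0,0,0],[0,0,-0.004,0,0,0,0],[0,0,-0.004,0,0,0,0],[0,0,-0.004,0,0,0,0],[0,0,-0.004,0,0,0,0],[0,0,-0.004,0,0,0,0]]]' 45; python3 go.py .645 -.235 .36 36.4
```

```text
clock: 4.03
tool_pos: [0.6445, -0.2355, 0.2439]
orientation: [180.0, -0.0, 36.7]
force: [2.4, -3.1, 2.0]
gripper_width: 0.0309
grasp_force: 1.4
[ 0.0015 -0.     -0.2321] [ 0.0005 -0.0001  0.0036] now [ 0.6445 -0.2355  0.2439] [ 1.7996e+02 -1.0000e-02  3.6710e+01] t 4.03 F [ 2.4 -3.1  2. ] 0.0309
```

Just contacting; squeeze a little longer, then lift.

```bash
python3 -m handwheel '[[[0,0,0,0,0,0,0],[0,0,0,0,0,0,0],[0,0,0,0,0,0,0],[0,0,-0.04,0,0,0,0],[0,0,-0.1,0,0,0,0],[0,0,-0.17,0,0,0,0],[0,0,-0.24,0,0,0,0],[0,0,-0.26,0,0,0,0],[0,0,-0.26,0,0,0,0],[0,0,-0.26,0,0,0,0]]]'; python3 go.py .645 -.235 .36 36.4
```

```text
clock: 4.87
tool_pos: [0.6442, -0.2352, 0.3722]
orientation: [-179.9, 0.1, 36.7]
force: [0.3, 0.1, -4.7]
gripper_width: 0.0297
grasp_force: 45.0
[0.0015 0.0006 0.0243] [-0.0014  0.0006  0.0037] now [ 0.6442 -0.2352  0.3722] [-1.7988e+02  5.0000e-02  3.6720e+01] t 4.87 F [ 0.3  0.1 -4.7] 0.0297
```

```bash
python3 go.py .53 .108 .40 21.9
```

```text
[ 0.2272 -0.687  -0.0544] [-0.0013  0.0008  0.1724] now [ 0.6442 -0.2352  0.3722] [-1.7988e+02  5.0000e-02  3.6720e+01] t 4.87 F [ 0.3  0.1 -4.7] 0.0297
```

```bash
python3 -m handwheel '[[[0,0,-0.05,0,0,0,0],[0.04,-0.12,-0.05,0,0,0.03,0],[0.08,-0.24,-0.055,0,0,0.06,0],[0.11,-0.34,-0.055,0,0,0.09,0],[0.14,-0.43,-0.055,0,0,0.12,0],[0.17,-0.52,-0.055,0,0,0.15,0],[0.2,-0.6,-0.055,0,0,0.17,0],[0.22,-0.66,-0.055,0,0,0.172,0],[0.227,-0.685,-0.055,0,0,0.172,0],[0.227,-0.687,-0.055,0,0,0.172,0]]]';python3 -m handwheel '[[[0,0,0,0,0,0,0],[0,0,0,0,0,0,0],[0,0,0,0,0,0,0],[0,0,0,0,0,0,0]]]'; python3 go.py .53 .108 .40 21.9; python3 - <<'E'
from h import *
c=cam('wrist'); im=viewer.capture('wrist')[:,:,::-1].copy(); cv2.imwrite('pics/w3.png',im)
np.savez('w3.npz',K=c[0],D=c[1],t=c[2],M=c[3])
print(w2p(c,[[.5971,.1357,.11]]))
E
```

```text
clock: 5.7
tool_pos: [0.528, 0.1109, 0.3968]
orientation: [-179.8, 0.4, 22.1]
force: [1.0, 0.5, -4.0]
gripper_width: 0.0293
grasp_force: 45.0
clock: 6.03
tool_pos: [0.5303, 0.1069, 0.3993]
orientation: [-180.0, 0.2, 21.9]
force: [0.5, -0.1, -4.2]
gripper_width: 0.0295
grasp_force: 45.0
[ 0.0003 -0.0022 -0.0015] [-0.0004  0.0024 -0.0006] now [0.5303 0.1069 0.3993] [-179.96    0.21   21.85] t 6.03 F [ 0.5 -0.1 -4.2] 0.0295
[[312.140645   116.26203768]]
```

View pics/w3.png

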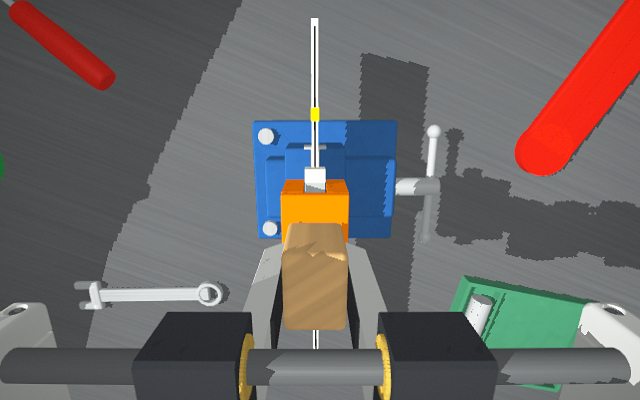

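The yellow heel mark is at (315,114) and the heel end of the bar at (315,18). The held dresser's plate is centred at (315,180), over the bar line.

```bash
python3 - <<'E'
from h import *
d=np.load('w3.npz'); c=(d['K'],d['D'],d['t'],d['M'])
im=cv2.imread('pics/w3.png').astype(int)
def cen(v,m): 
    u=np.where(m)[0]; return u.mean(),len(u)
hsv=cv2.cvtColor(im.astype(np.uint8),cv2.COLOR_BGR2HSV)
P=[]
for v in list(range(26,106,8)):
    row=im[v,295:335]; m=row.min(1)>185; P.append(((np.where(m)[0].min()+np.where(m)[0].max())/2+295,v)); 
print(P[:3],P[-1])
y=(hsv[100:130,300:330,0]>22)&(hsv[100:130,300:330,0]<35)&(hsv[100:130,300:330,1]>150); q=np.argwhere(y); mk=(q[:,1].mean()+300,q[:,0].mean()+100); print('mark px',mk,len(q))
W=np.array([p2w(c,p,.11) for p in P]); dd=W[-1]-W[0]; print('bar',W[0],W[-1],'yaw',np.degrees(np.arctan2(dd[1],dd[0]))); print('heel',p2w(c,mk,.11),'heel end',p2w(c,(315,18),.11))
t=np.array([.5303,.1069]); yaw=np.radians(21.9); ex=np.array([np.cos(yaw),np.sin(yaw)]); ey=np.array([-ex[1],ex[0]])
for w in W[[0,-1]]: print('bar lateral vs TCP',(w[:2]-t)@ey)
o=(hsv[...,0]<18)&(hsv[...,1]>200)&(hsv[...,2]>150)
for v in (184,188,200,210):
    u=np.where(o[v,270:360])[0]+270; print(v,u.min(),u.max(),[np.round((p2w(c,(k,v),.195)[:2]-t)@np.c_[ex,ey],4) for k in (u.min()-.5,u.max()+.5)])
w=im[170:176,300:332].mean(0).min(1)>190; u=np.where(w)[0]+300; print('plate',u.min(),u.max(),(p2w(c,(u.mean(),173),.17)[:2]-t)@np.c_[ex,ey])
E
```

```text
[(np.float64(314.0), 26), (np.float64(314.0), 34), (np.float64(314.0), 42)] (np.float64(314.0), 98)
mark px (np.float64(314.5321100917431), np.float64(113.93577981651376)) 109
bar [0.65454249 0.15720408 0.11      ] [0.60976662 0.13927328 0.11      ] yaw -158.17602772806123
heel [0.59933252 0.13466671 0.11      ] heel end [0.65949484 0.15843884 0.11      ]
bar lateral vs TCP 0.0003330194825016886
bar lateral vs TCP 0.0003970210772625853
184 285 344 [array([0.041 , 0.0163]), array([ 0.041 , -0.0162])]
188 283 346 [array([0.0388, 0.0175]), array([ 0.0387, -0.0173])]
200 348 348 [array([ 0.0319, -0.018 ]), array([ 0.0319, -0.0186])]
210 348 348 [array([ 0.0262, -0.0182]), array([ 0.0262, -0.0187])]
plate 305 324 [4.18745066e-02 7.65020129e-05]
```

```bash
python3 go.py .600 .1347 .372 21.85;python3 -m handwheel '[[[0.04,0,0.01,0,0,0,0],[0.08,0,0.03,0,0,0,0],[0.12,0,0.045,0,0,0,0],[0.15,0,0.052,0,0,0,0],[0.15,0,0.052,0,0,0,0],[0.15,0,0.052,0,0,0,0],[0.15,0,0.052,0,0,0,0],[0.15,0,0.052,0,0,0,0]]]'; python3 go.py .600 .1350 .346 21.85
```

```text
[ 0.1502 -0.0002  0.0552] [-0.0003  0.0018 -0.0003] now [0.5304 0.1067 0.3998] [-1.7998e+02  1.5000e-01  2.1830e+01] t 6.08 F [-0.2 -0.5 -4.7] 0.0298
clock: 6.75
tool_pos: [0.5993, 0.1351, 0.376]
orientation: [180.0, -0.0, 21.9]
force: [0.1, 0.4, -3.5]
gripper_width: 0.0298
grasp_force: 45.0
[0.0013 0.0007 0.06  ] [ 0.0001 -0.0003  0.0003] now [0.5993 0.1351 0.376 ] [ 1.7999e+02 -3.0000e-02  2.1870e+01] t 6.75 F [ 0.1  0.4 -3.5] 0.0298
```

```bash
python3 -m handwheel '[[[0,0,0.01,0,0,0,0],[0,0,0.02,0,0,0,0],[0,0,0.03,0,0,0,0],[0,0,0.04,0,0,0,0],[0,0,0.05,0,0,0,0],[0,0,0.055,0,0,0,0],[0,0,0.055,0,0,0,0],[0,0,0.055,0,0,0,0]]]'; python3 go.py .600 .1350 .337 21.85; sleep 0; python3 - <<'E'
from h import *
cv2.imwrite('pics/s1.png',viewer.capture('scene')[:,:,::-1]); im=cv2.imread('pics/s1.png')
u,v=w2p(cam('scene'),[[.6,.135,.13]])[0].astype(int); print(u,v)
cv2.imwrite('pics/s1c.png',cv2.resize(im[v-65:v+55,u-70:u+70],None,fx=5,fy=5,interpolation=cv2.INTER_CUBIC)[:600])
E
python3 go.py .600 .1350 .337 21.85
```

```text
clock: 7.42
tool_pos: [0.5996, 0.1359, 0.3476]
orientation: [-180.0, 0.0, 21.9]
force: [-0.9, 0.4, -3.5]
gripper_width: 0.0298
grasp_force: 45.0
[0.0002 0.002  0.0212] [-0.0001  0.0003  0.001 ] now [0.5996 0.1359 0.3476] [-1.7999e+02  3.0000e-02  2.1940e+01] t 7.42 F [-0.9  0.4 -3.5] 0.0298
344 208
[-0.      0.0019  0.022 ] [-0.     -0.0002  0.001 ] now [0.5996 0.1359 0.348 ] [-1.800e+02 -2.000e-02  2.193e+01] t 7.47 F [-0.8 -0.5 -4.3] 0.0301
```

View pics/s1c.png

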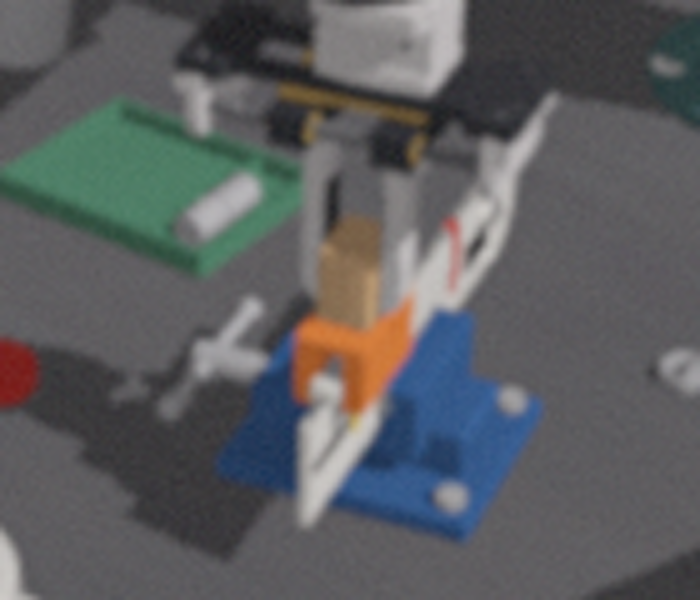

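The dresser straddles the rail in the crop, with the plate end at about (325,385) over the bar edge. No side load, so I press down.

```bash
python3 -m handwheel '[[[0,0.001,0.005,0,0,0,0],[0,0.0015,0.01,0,0,0,0],[0,0.0015,0.015,0,0,0,0],[0,0.0015,0.018,0,0,0,0],[0,0.0015,0.018,0,0,0,0],[0,0.0015,0.018,0,0,0,0],[0,0.0015,0.018,0,0,0,0]]]'; python3 go.py .600 .1350 .337 21.85;
```

```text
clock: 8.05
tool_pos: [0.6, 0.1352, 0.3401]
orientation: [180.0, -0.1, 21.9]
force: [-0.2, -0.4, 3.1]
gripper_width: 0.0298
grasp_force: 45.0
[-0.0001  0.0004  0.0062] [ 0.0003 -0.0013  0.001 ] now [0.6    0.1352 0.3401] [ 1.7997e+02 -1.1000e-01  2.1930e+01] t 8.05 F [-0.2 -0.4  3.1] 0.0298
```

```bash
python3 -m handwheel '[[[0,0,0.002,0,0,0,0],[0,0,0.003,0,0,0,0],[0,0,0.003,0,0,0,0],[-0.008,0,0.003,0,0,0,0],[-0.02,0,0.003,0,0,0,0],[-0.035,0,0.003,0,0,0,0],[-0.05,0,0.003,0,0,0,0],[-0.06,0,0.003,0,0,0,0],[-0.065,0,0.003,0,0,0,0]]]'; python3 go.py .4608 .0793 .338 21.85
```

```text
clock: 8.8
tool_pos: [0.5694, 0.1229, 0.3382]
orientation: [180.0, -0.2, 21.9]
force: [4.2, 1.6, 4.1]
gripper_width: 0.0301
grasp_force: 45.0
[-2.34e-01 -2.00e-04 -2.00e-04] [ 0.0002 -0.0018  0.0009] now [0.5694 0.1229 0.3382] [ 1.7998e+02 -1.5000e-01  2.1930e+01] t 8.8 F [4.2 1.6 4.1] 0.0301
```

```bash
python3 -m handwheel '[[[-0.01,0,0,0,0,0,0],[-0.025,0,0,0,0,0,0],[-0.04,0,0,0,0,0,0],[-0.055,0,0,0,0,0,0],[-0.07,0,0,0,0,0,0],[-0.085,0,0,0,0,0,0],[-0.1,0,0,0,0,0,0],[-0.115,0,0,0,0,0,0],[-0.125,0,0,0,0,0,0],[-0.13,0,0,0,0,0,0]]]'; python3 go.py .4608 .0793 .338 21.85
```

```text
clock: 9.63
tool_pos: [0.5091, 0.0986, 0.3379]
orientation: [180.0, -0.1, 21.9]
force: [5.0, 2.0, 4.0]
gripper_width: 0.0299
grasp_force: 45.0
[-0.1041 -0.0002 -0.0004] [ 0.0001 -0.0012  0.0009] now [0.5091 0.0986 0.3379] [ 1.7999e+02 -1.0000e-01  2.1920e+01] t 9.63 F [5. 2. 4.] 0.0299
```

```bash
python3 -m handwheel '[[[-0.01,0,0,0,0,0,0],[-0.025,0,0,0,0,0,0],[-0.04,0,0,0,0,0,0],[-0.055,0,0,0,0,0,0],[-0.07,0,0,0,0,0,0],[-0.085,0,0,0,0,0,0],[-0.1,0,0,0,0,0,0],[-0.105,0,0,0,0,0,0],[-0.105,0,0,0,0,0,0],[-0.105,0,0,0,0,0,0]]]'; python3 go.py .4608 .0793 .42 21.85
```

```text
clock: 10.47
tool_pos: [0.4606, 0.0791, 0.3374]
orientation: [-180.0, 0.1, 21.9]
force: [2.1, 0.9, 5.6]
gripper_width: 0.0295
grasp_force: 45.0
[ 0.0003 -0.0003 -0.1653] [-0.0001  0.0006  0.0009] now [0.4606 0.0791 0.3374] [-1.7999e+02  5.0000e-02  2.1920e+01] t 10.47 F [2.1 0.9 5.6] 0.0295
```

```bash
python3 -m handwheel '[[[0,0,-0.02,0,0,0,0],[0,0,-0.05,0,0,0,0],[0,0,-0.09,0,0,0,0],[0,0,-0.13,0,0,0,0],[0,0,-0.15,0,0,0,0],[0,0,-0.15,0,0,0,0],[0,0,-0.15,0,0,0,0]]]'; python3 go.py .4398 -.2205 .40 9.7
```

```text
clock: 11.05
tool_pos: [0.4605, 0.0791, 0.4108]
orientation: [-179.9, 0.2, 21.9]
force: [0.1, -0.6, -4.4]
gripper_width: 0.0301
grasp_force: 45.0
[-0.262   0.5404  0.0221] [-0.0004  0.0027  0.1423] now [0.4605 0.0791 0.4108] [-179.94    0.23   21.93] t 11.05 F [ 0.1 -0.6 -4.4] 0.0301
```

```bash
python3 -m handwheel '[[[-0.03,0.05,0,0,0,0.01,0],[-0.06,0.12,0,0,0,0.03,0],[-0.1,0.2,0,0,0,0.05,0],[-0.14,0.28,0,0,0,0.07,0],[-0.18,0.36,0,0,0,0.09,0],[-0.21,0.43,0.01,0,0,0.11,0],[-0.24,0.49,0.02,0,0,0.13,0],[-0.255,0.53,0.02,0,0,0.14,0],[-0.262,0.54,0.02,0,0,0.142,0],[-0.262,0.54,0.02,0,0,0.142,0]]]';python3 -m handwheel '[[[0,0,0.02,0,0,0,0],[0,0,0.04,0,0,0,0],[0,0,0.04,0,0,0,0],[0,0,0.04,0,0,0,0]]]'; python3 go.py .4398 -.2205 .275 9.7; python3 - <<'E'
from h import *
c=cam('wrist'); im=viewer.capture('wrist')[:,:,::-1].copy()
for p in w2p(c,[[.4398,-.2205,.005]]).astype(int): cv2.circle(im,tuple(map(int,p)),4,(255,0,255),-1)
cv2.imwrite('pics/w4.png',im)
E
```

```text
clock: 11.88
tool_pos: [0.4394, -0.2216, 0.3996]
orientation: [-179.8, 0.3, 9.6]
force: [-0.4, -0.2, -3.7]
gripper_width: 0.0299
grasp_force: 45.0
clock: 12.22
tool_pos: [0.44, -0.2188, 0.3808]
orientation: [-179.9, 0.1, 9.9]
force: [0.2, 0.4, -4.0]
gripper_width: 0.0296
grasp_force: 45.0
[-0.0005  0.0038  0.2115] [-0.0017  0.0015  0.0018] now [ 0.44   -0.2188  0.3808] [-1.7985e+02  1.3000e-01  9.8600e+00] t 12.22 F [ 0.2  0.4 -4. ] 0.0296
```

View pics/w4.png

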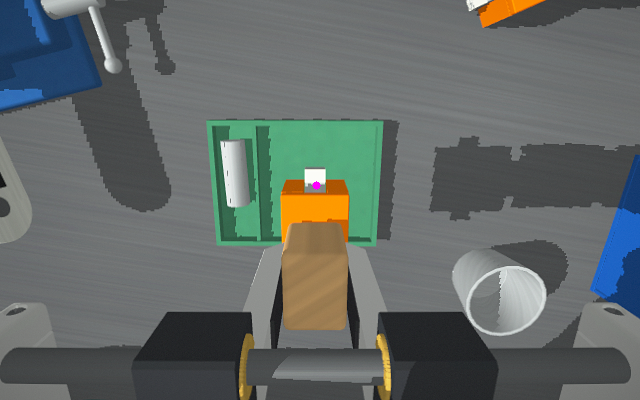

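The marked place (317,185) is at the centre of the wide compartment, whose divider is at 265, right wall at 378, and edges at rows 125 and 242. The dresser sits square in the grip, so I lower it.

```bash
python3 -m handwheel '[[[0,0.003,0.04,0,0,0,0],[0,0.003,0.09,0,0,0,0],[0,0.003,0.14,0,0,0,0],[0,0.003,0.18,0,0,0,0],[0,0.003,0.21,0,0,0,0],[0,0.003,0.235,0,0,0,0],[0,0.003,0.245,0,0,0,0],[0,0.003,0.245,0,0,0,0],[0,0.003,0.245,0,0,0,0]]]'; python3 go.py .4398 -.2205 .249 9.7
```

```text
clock: 13.02
tool_pos: [0.4407, -0.2216, 0.2607]
orientation: [180.0, -0.1, 9.8]
force: [0.6, 0.5, -3.5]
gripper_width: 0.03
grasp_force: 45.0
[-0.0014 -0.0024  0.0234] [ 0.0005 -0.0006  0.0007] now [ 0.4407 -0.2216  0.2607] [ 1.7996e+02 -5.0000e-02  9.7600e+00] t 13.02 F [ 0.6  0.5 -3.5] 0.03
```

```bash
python3 -m handwheel '[[[0,0,0.006,0,0,0,0],[0,0,0.012,0,0,0,0],[0,0,0.018,0,0,0,0],[0,0,0.022,0,0,0,0],[0,0,0.025,0,0,0,0],[0,0,0.025,0,0,0,0],[0,0,0.025,0,0,0,0],[0,0,0.025,0,0,0,0]]]'; python3 go.py .4398 -.2205 .249 9.7
```

```text
clock: 13.68
tool_pos: [0.4404, -0.2218, 0.2488]
orientation: [180.0, -0.0, 9.7]
force: [-3.3, 1.7, 5.1]
gripper_width: 0.03
grasp_force: 45.0
[-0.0007 -0.0028 -0.0004] [ 0.0003 -0.0004  0.0003] now [ 0.4404 -0.2218  0.2488] [ 1.7997e+02 -3.0000e-02  9.7300e+00] t 13.68 F [-3.3  1.7  5.1] 0.03
```

```bash
python3 -m handwheel '[[[0,0,-0.001,0,0,0,0],[0,0,-0.001,0,0,0,0.7],[0,0,-0.001,0,0,0,0.7],[0,0,-0.001,0,0,0,0.7],[0,0,-0.001,0,0,0,0.7],[0,0,-0.001,0,0,0,0.7],[0,0,-0.001,0,0,0,0.7],[0,0,-0.001,0,0,0,0.7]]]'; python3 -m handwheel '[[[0,0,-0.02,0,0,0,0.7],[0,0,-0.06,0,0,0,0.7],[0,0,-0.12,0,0,0,0.7],[0,0,-0.18,0,0,0,0.7],[0,0,-0.24,0,0,0,0.7],[0,0,-0.28,0,0,0,0.7],[0,0,-0.28,0,0,0,0.7],[0,0,-0.28,0,0,0,0.7],[0,0,-0.28,0,0,0,0.7],[0,0,-0.28,0,0,0,0.7]]]'; python3 - <<'E'
from fit import *
c=cam('wrist'); im=viewer.capture('wrist')[:,:,::-1].copy()
cv2.imwrite('pics/w5.png',im)
u,v=w2p(c,[[.44,-.221,.04]])[0].astype(int); print(u,v)
p,f,a=fit(c,im,(.44,-.221,(.17,.3)),(u-60,v-70,u+60,v+75),S=3,zb=.005); print(p,np.degrees(p[2]),f,a)
E
```

```text
clock: 14.35
tool_pos: [0.4403, -0.2218, 0.2478]
orientation: [-180.0, -0.0, 9.7]
force: [-0.7, -0.1, -0.5]
gripper_width: 0.0656
grasp_force: 0.0
clock: 15.18
tool_pos: [0.44, -0.2215, 0.3859]
orientation: [-179.9, 0.1, 9.7]
force: [0.7, 0.6, -0.0]
gripper_width: 0.066
grasp_force: 0.0
314 191
[ 0.44178536 -0.22172992  0.16831146] 9.643536417002435 179.44313725490196 3026.0
```

View pics/w5.png

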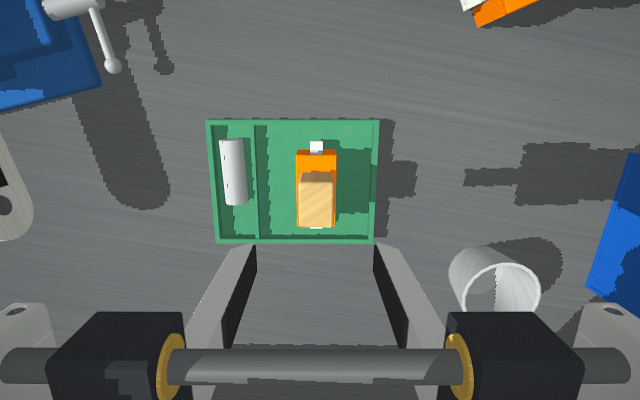

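The dresser stands upright at about (316,190), centred in the wide compartment. The gripper is clear and the socket hasn't moved.

```bash
python3 -c "
from rig import r
print(r.sign_off())"
```

```text
the job is handed in; nothing more can be done
None
```

The dresser was run from the heel mark to the nose mark in one stroke with its spring about half in, then set down upright in the tray's wide compartment, and the job is handed in (the sign-off returned no verdict).

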